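Set the washed flask upside down to dry on its folding peg stand

ROBOT

A 7-joint arm with a two-finger parallel gripper is mounted at the origin on a cart in front of the work surface, level with it; the furniture and walls round the work are solid. World frame = base frame: x ahead of the robot, y to its left, z up, the work surface at z = 0. Lengths are in m, angles in rad, forces in N, time in s.
With the tool pointing down it reaches from about 0.425 to 0.925 m from the base axis. Payload 6.8 kg.
Tool frame: the origin (TCP) lies on the mounting face of the last link; the fingertips stand 173 mm ahead of it and the grasp point (between the pads) lies 155 mm ahead of it; z points along the fingers, y is the line along which they close (so a half turn about z gives the same grasp; the last joint's range is limited). The gripper opens to 85 mm and grips with 20 to 120 N. Pads are 22 mm wide; open, the fingers measure 114 mm over their backs; the gripper's body (76 mm by 85 mm) begins 54 mm behind the grasp point. The pads swing forward as they close: fully open they stand 13 mm farther back than shut.
Start: joints at [-1.367, 0.477, 0.022, 1.555, -0.011, 1.109, -0.083], TCP at [0.207, 0.642, 0.405] pointing down, gripper open.
Joint ranges: [-2.96, 2.96], [-0.34, 2.1], [-1.41, 1.46], [0.24, 2.44], [-1.37, 4.51], [0.17, 1.92], [-2.96, 2.96]. Speed limits (rad/s): [2.39, 2.39, 3.14, 3.14, 3.14, 3.14, 3.14].

INTERFACE

Orientations are given as a unit quaternion [w, x, y, z].
In Python, from station import bot gives the robot as it stands. The module is installed in compiled form; this text tells all that it offers.
- The arm moves only by the shell command python3 -m pendant 'ROWS' [FORCE]. ROWS is JSON, a list of rows, each a list of 5 numbers: the finger opening in m, from 0 to 0.0854, then the shift along the tool's x, y, z in m, then the turn about the tool's z in degrees. In form: [[jaw, x, y, z, yaw], ...]. A call has 1 to 12 rows; each row shifts and turns the commanded pose from where the row before left it, along the tool's axes as they then stand; what a row does not reach is not made up. A row lasts 1/12 s, in which the tool goes at most 41.7 mm and 7.16 degrees, less where a joint would pass 70% of its speed; a pose out of reach is approached as far as the arm can. A call with a gripper value outside its range is refused whole. The fingers move at their own pace and stop on an object; FORCE is the grip in N (left out, the last holds). Time passes only in rows, so rows that do not move let the fingers close. It gives the time, the measured TCP pose, the force, the opening and the grip force at its end, in the units of the state.
- bot.get_obs(): the state, without advancing time (a new reading comes with each control period).
- bot.read_camera(name): name is "side" or "top"; returns (picture, depth): 480x640x3 uint8, blue, green, red; 480x640 float32, m along the optical axis (not along the pixel's ray), 0 where there is no reading.
- bot.camera_model(name): a dict with "intrinsics" (3x3 intrinsics, pixels), "R" (3x3) and "t" (3): a world point X has camera coordinates R X + t. Camera axes: x right, y down, z forward; pixel columns grow to the right and rows downward; lengths in m; the calibration is good to about 2 mm. A picture is of the moment at which its call begins. camera_model takes no time and is no camera call.
- bot.hand_in(): hands the job in; it is judged then, once.
Trained networks look in the newest picture that a camera, given by its name, has taken for a name from the list of things; names that differ only in an ending like _2 or _b are one class to them, and where a whole thing is asked for, a point or a joint stands for the part that bears it (a point fixed in the world has none). Each returns a list of dicts, best first, with "score" (0 to 1); they miss things now and then, are a little off and sometimes report something else, mostly with a low value. They report only what shows in the picture. A call takes as long as a camera call.
- bot.boxes_of(name, camera): "at" ([column, row] in pixels, amid what is visible of it).
- bot.trace(name, camera): "mask" (480x640 bool, what is visible of it) and "at" ([column, row] in pixels, amid what is visible of it).
- bot.pinpoint(name, camera): "at" ([column, row] in pixels: a listed point, or the origin of a listed thing).
The state is a dict: "t": time; "q": joint angles; "joint_vel": joint speeds; "joint_torque": joint torques, N m; "eef_pos": TCP position; "tool_rot": TCP orientation; "contact_force": force on the tool from outside, world axes, zero at the start; "torque": the same for the moment, N m; "gripper_width": opening from 0.0 (shut) to 1.0 (fully open); "grasp_force": force on a finger pad.
Only numpy, scipy, OpenCV 4.12 (cv2) and the standard library are available. Lean on these libraries where they do the work, as an engineer would, in place of code of your own. Each camera call takes 0.05 s, during which the arm holds its last target. There are 200 camera calls.

TASK

The steel flask body and its drinking cup have been washed and lie on their sides at the front of the worktop, mouths toward you. Swing the long peg of the white drying stand up until it stands fully upright, then set the flask body upside down over the long peg and the cup upside down over the short fixed peg, each lowered gently (not dropped) until its mouth rests flat on the tray. Leave the teaspoon and the lemon where they are.

Things in the scene. Friction and masses are not known exactly. Their poses are not given: they have to be found in the camera images.
- stand: White drying stand fixed to the worktop, a drip tray 116 mm (its x) by 272 mm (its y, roughly along world y); origin under its centre at worktop height, z up. Floor 6 mm, rim 11 mm above the worktop. Short fixed steel peg at y = +75 mm, hinged long peg at y = -75 mm, both at x = 0. Keep clear of the wire dish rack (world y above about 0.09, x above 0.47) and the fridge (y below -0.38).
- short_seat (a point): Foot of the short fixed peg, on the tray floor (centre of where the cup's mouth comes to rest); axes as the stand's. The peg rises 58 mm above this point: a conical foot of 44 mm diameter and 6 mm height that narrows to a stem of about 24 mm diameter with a rounded top. Only the cup fits over the foot.
- long_seat (a point): Foot of the long peg, on the tray floor (centre of where the flask's mouth comes to rest); axes as the stand's. Around it stands a small steel hinge bracket (two cheeks, together 25 mm by 18 mm, rising 36 mm above this point), on a disc 35 mm wide and 3 mm high; the flask's mouth passes over both.
- long_peg_hinge (a point): The hinge axis of the long peg, 28 mm above long_seat (34 mm above the worktop); the axis runs along the stand's x.
- long_peg (a joint): Angle of the long peg in rad: 0 = folded level, pointing along the stand's +y toward the short peg; 1.571 = fully upright against its stop. It starts nearly folded (0 to 0.35). The hinge is stiff (0.12 N m) and the peg stays where it is left.
- long_peg_tip (a point): Rounded end of the long peg, 80 mm from the hinge axis. The peg is a round steel rod of 13 mm diameter with a black rubber knob of 18 mm diameter on its last 16 mm; upright its end stands 108 mm above the tray floor. Folded, there is clear tray below it and about 55 mm between this end and the short peg's stem.
- flask: Steel flask body, a bottle closed at one end, 135 mm long, about 0.19 kg, lying with the mouth to the robot (its z within 0.2 rad of -x), axis 29 mm high. Origin: centre of its closed base (thin black ring); z from base to mouth. Body 58 mm diameter up to 100 mm, shoulder, neck 47 mm diameter from 114 to 135 mm; wall 3 mm, mouth 41 mm wide inside, inner depth 130 mm.
- flask_mouth (a point): Centre of the flask's open mouth, in the plane of its rim, 135 mm along the flask's z axis.
- cup: The flask's steel drinking cup, a straight tumbler 62 mm in diameter, 82 mm long, about 0.11 kg, lying with the mouth to the robot (its z within 0.2 rad of -x), axis 31 mm high. Origin: centre of its closed base; z from base to mouth. Wall 3 mm, mouth 56 mm wide inside, inner depth 77 mm.
- cup_mouth (a point): Centre of the cup's open mouth, in the plane of its rim, 82 mm along the cup's z axis.
- teaspoon: Small steel teaspoon, 130 mm long, lying between flask and cup, pointing away from the robot; not to be disturbed.
- lemon: Lemon, 78 mm long and 55 mm thick, lying at the front left, beside the work; not to be disturbed.

How it is judged:
By the outcome, as a careful person would: the job done as asked, in the order asked, and still so for the second after the job is handed in, with the robot touching nothing.
It also fails if it takes over 72 s, if anything falls off the work surface, if the arm or the gripper's body presses on something with over 40 N, if the wrist force passes 120 N, or if a joint passes its speed limit or range.

## Working session

There is one attempt and no reset: what is moved stays moved. The work goes in short steps, Python scripts to look and compute and a shell command to move; the robot and the scene stay as the last step left them, time stands still between calls to the robot, and variables do not carry over. Pictures are saved under pics/ and viewed, at most 10 in all, crops included, and the job is handed in when it is done.

```bash
mkdir -p pics; cat > h.py <<'E'
import numpy as np, cv2
from station import bot
from scipy.spatial.transform import Rotation as R
def cam(n):
    m=bot.camera_model(n); return np.array(m["intrinsics"]),np.array(m["R"]),np.array(m["t"])
def world(n,uv,z):  # z depth
    K,r,t=cam(n); p=np.linalg.inv(K)@np.array([uv[0],uv[1],1.])*z
    return r.T@(p-t)
def onplane(n,uv,h):
    K,r,t=cam(n); c=-r.T@t; d=r.T@(np.linalg.inv(K)@np.array([uv[0],uv[1],1.]))
    return c+d*(h-c[2])/d[2]
def pix(n,X):
    K,r,t=cam(n); p=K@(r@np.array(X)+t); return p[:2]/p[2]
def cloud(n,mask,depth):
    v,u=np.nonzero(mask&(depth>0)); z=depth[v,u]; K,r,t=cam(n)
    p=(np.linalg.inv(K)@np.stack([u,v,np.ones_like(u)])*z); return (r.T@(p-t[:,None])).T
def st():
    o=bot.get_obs(); w,x,y,z=o["tool_rot"]; M=R.from_quat([x,y,z,w]).as_matrix()
    return o,np.array(o["eef_pos"]),M
E
python3 - <<'E'
from h import *
np.set_printoptions(precision=3,suppress=True)
ims={}
for n in("top","side"):
    im,d=bot.read_camera(n); cv2.imwrite(f"pics/{n}0.png",im); np.save(f"{n}d.npy",d); ims[n]=im
    K,r,t=cam(n); print(n,"cam pos",-r.T@t,"fwd",r[2],"f",K[0,0])
    hts=dict(short_seat=.006,long_seat=.006,long_peg_hinge=.034,flask=.029,flask_mouth=.029,cup=.031,cup_mouth=.031,stand=0,long_peg_tip=.04,teaspoon=0,lemon=.027)
    for k,h in hts.items():
        for x in bot.pinpoint(k,n)[:2]: print(k,np.array(x["at"]),round(x["score"],2),onplane(n,x["at"],h))
o,p,M=st(); print(p,M,o["gripper_width"])
E
```

```text
top cam pos [0.423 0.005 0.878] fwd [ 0.15   0.005 -0.989] f 473.3217998186286
short_seat [336.4 180.5] 0.64 [ 0.682 -0.027  0.006]
long_seat [375.6 185.8] 0.64 [ 0.672 -0.102  0.006]
long_peg_hinge [421.1 186.4] 0.58 [ 0.664 -0.182  0.034]
flask [439.2 274.6] 0.95 [ 0.503 -0.212  0.029]
flask [203.7 330.9] 0.2 [0.398 0.207 0.029]
flask_mouth [431.7 352. ] 0.7 [ 0.366 -0.195  0.029]
cup [334.1 277.7] 0.61 [ 0.495 -0.023  0.031]
cup [436.7 273. ] 0.45 [ 0.505 -0.207  0.031]
cup_mouth [331.3 320.3] 0.65 [ 0.419 -0.019  0.031]
stand [374.2 184.2] 0.91 [ 0.677 -0.1    0.   ]
long_peg_tip [379.7 177.6] 0.78 [ 0.678 -0.105  0.04 ]
teaspoon [380.2 329.7] 0.79 [ 0.403 -0.109  0.   ]
teaspoon [201.9 331.7] 0.42 [0.395 0.217 0.   ]
lemon [199.6 330.6] 0.61 [0.398 0.214 0.027]
lemon [376.4 185.4] 0.26 [ 0.667 -0.101  0.027]
side cam pos [0.514 0.744 0.488] fwd [ 0.013 -0.881 -0.473] f 445.50084836071426
short_seat [243.4 266.5] 0.87 [ 0.689 -0.031  0.006]
long_seat [261.6 231.2] 0.71 [ 0.676 -0.192  0.006]
long_peg_hinge [265.6 223.5] 0.94 [ 0.663 -0.178  0.034]
flask [331.7 221. ] 0.85 [ 0.511 -0.214  0.029]
flask_mouth [394.  228.1] 0.94 [ 0.366 -0.187  0.029]
cup [334.7 261.2] 0.84 [ 0.502 -0.024  0.031]
cup_mouth [376.8 264.1] 0.73 [ 0.418 -0.019  0.031]
stand [253.3 251.4] 0.96 [ 0.681 -0.106  0.   ]
long_peg_tip [253.4 224.9] 0.57 [ 0.687 -0.156  0.04 ]
teaspoon [379.1 250.6] 0.63 [ 0.402 -0.13   0.   ]
lemon [395.6 358.2] 0.67 [0.41  0.243 0.027]
[0.207 0.642 0.405] [[-0.952  0.307 -0.   ]
 [ 0.307  0.952 -0.   ]
 [-0.    -0.    -1.   ]] 0.9990087586602623
```

View pics/top0.png

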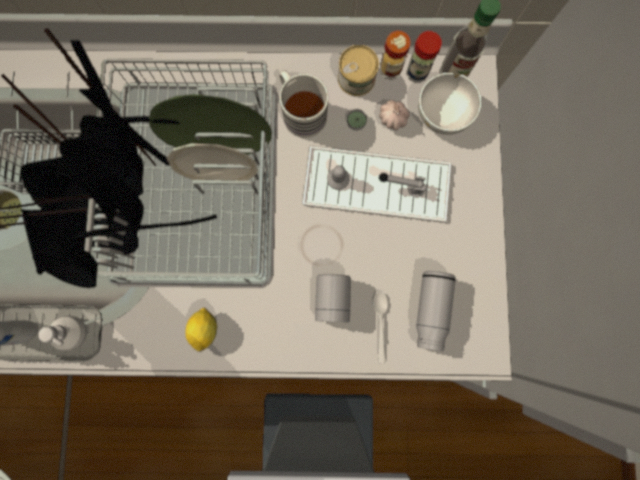

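View pics/side0.png

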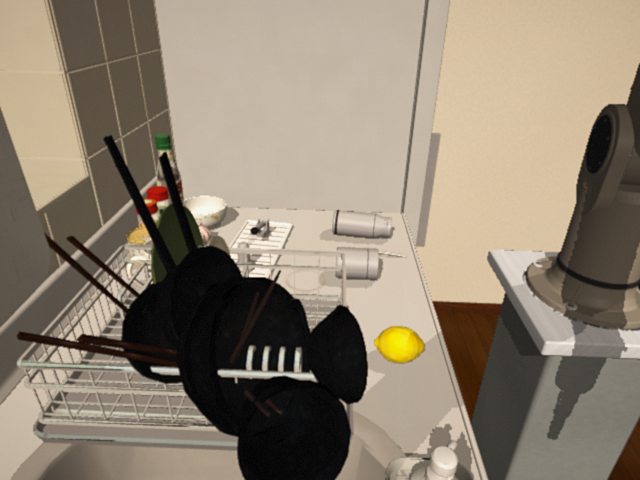

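The top view shows the flask at about (436,310) and the cup at (333,298), with the spoon between them at (381,325). The stand is at (377,183): short peg at (340,178), long peg hinge near (418,185), black knob at (383,177). The tool always points down, so I'll tip each vessel about its rim, using the pads as a pivot.

```bash
cat > m.py <<'E'
from h import *
np.set_printoptions(precision=4,suppress=True)
n="top"; im,d=bot.read_camera(n)
for k in("stand","flask","cup","long_peg"):
    for T in bot.trace(k,n)[:1]:
        m=T["mask"]; c=cloud(n,m,d); print(k,T["at"],T["score"],m.sum(),"z pct",np.percentile(c[:,2],[5,50,95]))
        if k=="stand":
            v,u=np.nonzero(m); P=np.array([onplane(n,(a,b),.011)[:2] for a,b in zip(u,v)])
        else:
            P=c[c[:,2]>.02][:,:2]
        (cx,cy),(w,h),a=cv2.minAreaRect((P*1000).astype(np.float32)); print("  rect",cx,cy,w,h,a)
        if k!="stand":
            mu=P.mean(0); e=np.linalg.svd(P-mu,full_matrices=False)[2][0]; print("  pca",mu,e)
# knob: dark pixels near
hsv=im[150:215,360:440].astype(int).sum(2); v,u=np.nonzero(hsv<120); u=u+360; v=v+150
print("knob px",len(u),u.mean(),v.mean()); mk=np.zeros(d.shape,bool); mk[v,u]=1; c=cloud(n,mk,d); print(np.median(c,0),c.max(0))
E
python3 m.py; python3 - <<'E'
import cv2;im=cv2.imread('pics/top0.png')[130:235,290:470];cv2.imwrite('pics/c1.png',cv2.resize(im,None,fx=4,fy=4,interpolation=2))
E
```

```text
stand [379.7, 182.4] 0.89 8768 z pct [0.0029 0.0062 0.0416]Traceback (most recent call last):
  File "m.py", line 8, in <module>
    v,u=np.nonzero(m); P=np.array([onplane(n,(a,b),.011)[:2] for a,b in zip(u,v)])
                                   ~~~~~~~^^^^^^^^^^^^^^
  File "h.py", line 10, in onplane
    K,r,t=cam(n); c=-r.T@t; d=r.T@(np.linalg.inv(K)@np.array([uv[0],uv[1],1.]))
          ~~~^^^
  File "h.py", line 5, in cam
    m=bot.camera_model(n); return np.array(m["intrinsics"]),np.array(m["R"]),np.array(m["t"])
ValueError: time passes only in moves, steps and waits
```

View pics/c1.png

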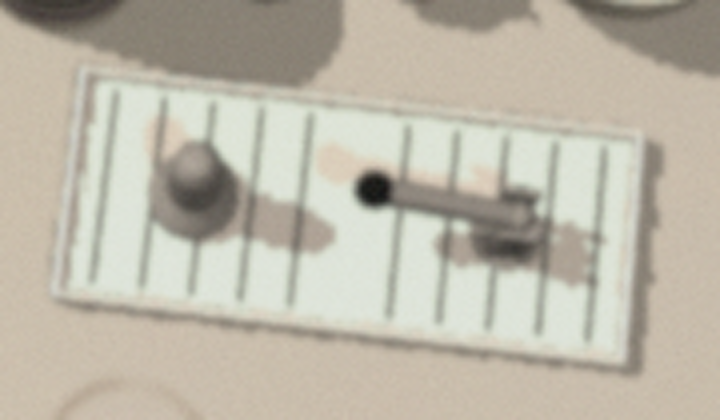

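The crop shows the stand's tray corners at about (82,68), (645,133), (632,367) and (55,298) in crop pixels. The knob is at (374,188) and the bracket at (510,220).

```bash
sed -i 's/^def cam(n):/import functools\n@functools.lru_cache\ndef cam(n):/' h.py
cat >> m.py <<'E'
C=np.array([onplane(n,(x/4+290,y/4+130),.011)[:2] for x,y in((82,68),(645,133),(632,367),(55,298))])
print("corners",C,"centre",C.mean(0), C[0]-C[1],C[3]-C[2])
E
python3 m.py
```

```text
stand [377.6, 184.3] 0.87 8689 z pct [0.0031 0.0062 0.0414]
  rect 676.044921875 -104.35148620605469 273.1997375488281 120.7745361328125 83.54293823242188
flask [435.8, 309.9] 0.55 2440 z pct [0.0358 0.0523 0.0581]
  rect 439.05328369140625 -200.9808349609375 57.508731842041016 134.3379364013672 81.40284729003906
  pca [ 0.4409 -0.1971] [-0.9877  0.1564]
cup [334.2, 299.3] 0.62 1635 z pct [0.0414 0.0574 0.0625]
  rect 458.49346923828125 -20.73748779296875 61.64476776123047 81.3987045288086 88.72575378417969
  pca [ 0.4581 -0.02  ] [-0.9998  0.0193]
long_peg [400.5, 177.0] 0.8 375 z pct [0.006  0.0462 0.0571]
  rect 673.6883544921875 -143.7270965576172 83.52226257324219 16.789030075073242 85.4502182006836
  pca [ 0.6721 -0.1414] [0.0983 0.9952]
knob px 28 383.10714285714283 176.96428571428572
[ 0.6742 -0.1087  0.0569] [ 0.6785 -0.1039  0.0599]
corners [[ 0.7462  0.023 ]
 [ 0.7168 -0.2452]
 [ 0.6033 -0.2356]
 [ 0.6332  0.0341]] centre [ 0.6749 -0.1059] [0.0294 0.2681] [0.0299 0.2697]
```

```bash
python3 -m pendant '[[0.085,0,0,0,7.1],[0.085,0,0,0,7.1],[0.085,0,0,0,7.1],[0.085,0,0,0,7.1],[0.085,0,0,0,7.1],[0.085,0,0,0,7.1],[0.085,0,0,0,7.1],[0.085,0,0,0,7.1],[0.085,0,0,0,7.1],[0.085,0,0,0,7.1],[0.085,0,0,0,7.1]]' 30
python3 -m pendant '[[0.085,-0.031,0.015,0,0],[0.085,-0.031,0.015,0,0],[0.085,-0.031,0.015,0,0],[0.085,-0.031,0.015,0,0],[0.085,-0.031,0.015,0,0],[0.085,-0.031,0.015,0,0],[0.085,-0.031,0.015,0,0],[0.085,-0.031,0.015,0,0]]'
python3 -m pendant '[[0.085,-0.031,0.0175,0,0],[0.085,-0.031,0.0175,0,0],[0.085,-0.031,0.0175,0,0],[0.085,-0.031,0.0175,0,0],[0.085,-0.031,0.0175,0,0],[0.085,-0.031,0.0175,0,0],[0.085,-0.031,0.0175,0,0],[0.085,-0.031,0.0175,0,0],[0.085,-0.031,0.0175,0,0],[0.085,-0.031,0.0175,0,0]]'
cat > go.py <<'E'
# usage: go.py x y z [closing-dir angle deg]: shift in tool axes to a world grasp point
import sys; from h import *
o,p,M=st(); g=p+M[:,2]*.155; a=list(map(float,sys.argv[1:]))
print("grasp",g.round(4),"closing deg",round(np.degrees(np.arctan2(M[1,1],M[0,1])),2),"q",np.round(o["q"],2),"F",np.round(o["contact_force"],1),"w",round(o["gripper_width"]*85.4,1),"t",o["t"])
if len(a)>3:
    print("yaw",(np.degrees(np.arctan2(M[1,1],M[0,1]))-a[3]+90)%180-90)
    th=np.radians(a[3])
    for s in(0,np.pi):
        c,q=np.cos(th+s),np.sin(th+s); N=np.array([[-q,c,0],[c,q,0],[0,0,-1]]).T; print("after yaw to",np.degrees(th+s),(N.T@(np.array(a[:3])-g)).round(4))
if len(a)>=3: print("shift",(M.T@(np.array(a[:3])-g)).round(4))
E
python3 go.py 0.674 -0.120 0.048 -6.3
```

```text
t: 2.47
eef_pos: [0.207, 0.6425, 0.4047]
tool_rot: [-0.0, 0.745, 0.667, 0.0]
contact_force: [-0.3, -0.8, -0.7]
gripper_width: 0.997
grasp_force: 0.0
t: 3.13
eef_pos: [0.301, 0.3817, 0.4049]
tool_rot: [-0.0, 0.743, 0.669, 0.0]
contact_force: [0.5, 1.6, 0.6]
gripper_width: 0.998
grasp_force: 0.0
t: 3.97
eef_pos: [0.4428, 0.055, 0.4051]
tool_rot: [-0.0, 0.743, 0.669, 0.001]
contact_force: [0.3, 0.6, -0.3]
gripper_width: 0.999
grasp_force: 0.0
grasp [0.4429 0.0552 0.2501] closing deg -5.95 q [-0.94  0.09  0.73  2.11 -0.07  0.96 -0.27] F [ 0.3  0.6 -0.3] w 85.3 t 3.9667
yaw 0.3469693826388891
after yaw to -6.3 [-0.1488  0.2489  0.2021]
after yaw to 173.70000000000002 [ 0.1488 -0.2489  0.2021]
shift [-0.1505  0.2479  0.2021]
```

```bash
python3 -m pendant '[[0.05,-0.0215,0.0355,0.01,0],[0.05,-0.0215,0.0355,0.01,0],[0.05,-0.0215,0.0355,0.01,0],[0.05,-0.0215,0.0355,0.01,0],[0.05,-0.0215,0.0355,0.01,0],[0.05,-0.0215,0.0355,0.01,0],[0.05,-0.0215,0.0355,0.01,0],[0.05,0,0,0.02,0],[0.05,0,0,0.02,0],[0.05,0,0,0.02,0],[0.05,0,0,0,0]]'
python3 go.py 0.674 -0.120 0.048
python3 - <<'E'
from h import *
a,_=bot.read_camera("top");b,_=bot.read_camera("side")
print(pix("side",[.674,-.12,.048]),pix("top",[.674,-.12,.048]))
cv2.imwrite("pics/c2.png",np.hstack([cv2.resize(a[120:270,290:460],(400,353)),cv2.resize(b[150:300,170:340],(400,353))]))
E
```

```text
t: 4.88
eef_pos: [0.6672, -0.1138, 0.272]
tool_rot: [-0.003, 0.743, 0.669, -0.002]
contact_force: [-1.4, 0.4, 0.4]
gripper_width: 0.586
grasp_force: 0.0
grasp [ 0.6661 -0.1137  0.117 ] closing deg -5.96 q [-0.34  0.7   0.62  1.68 -0.49  0.92  0.37] F [-1.4  0.4  0.4] w 50.1 t 4.8833
shift [-0.0055  0.009   0.069 ]
[256.61393908 229.09870124] [388.48603071 178.65195888]
```

View pics/c2.png

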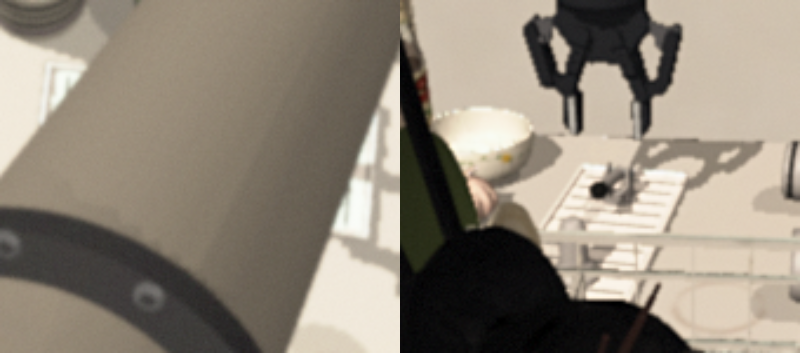

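The side picture shows the fingers straddling the knob, which is at about (600,190) in the crop. Next I descend and grip.

```bash
python3 -m pendant '[[0.05,-0.003,0.0045,0.014,0],[0.05,-0.003,0.0045,0.014,0],[0.05,0,0,0.014,0],[0.05,0,0,0.014,0],[0.05,0,0,0.013,0],[0.05,0,0,0,0],[0.05,0,0,0,0]]' 30
python3 go.py 0.674 -0.120 0.048
python3 -m pendant '[[0,0,0,0,0],[0,0,0,0,0],[0,0,0,0,0],[0,0,0,0,0],[0,0,0,0,0],[0,0,0,0,0]]' 30
python3 go.py 0.674 -0.120 0.048
```

```text
t: 5.57
eef_pos: [0.6763, -0.1212, 0.2061]
tool_rot: [-0.001, 0.743, 0.669, -0.001]
contact_force: [0.5, -1.0, 1.0]
gripper_width: 0.585
grasp_force: 0.0
grasp [ 0.6759 -0.1212  0.0511] closing deg -5.97 q [-0.29  0.79  0.57  1.68 -0.55  0.83  0.42] F [ 0.5 -1.   1. ] w 50.0 t 5.5667
shift [ 0.0009 -0.002   0.0031]
t: 6.07
eef_pos: [0.6768, -0.1213, 0.2078]
tool_rot: [0.0, 0.743, 0.669, 0.0]
contact_force: [-1.4, 0.8, 1.8]
gripper_width: 0.174
grasp_force: 29.2
grasp [ 0.6769 -0.1213  0.0528] closing deg -5.96 q [-0.29  0.79  0.57  1.68 -0.55  0.83  0.42] F [-1.4  0.8  1.8] w 14.9 t 6.0667
shift [ 0.001  -0.003   0.0048]
```

```bash
python3 -m pendant '[[0,-0.0019,0,-0.0068,0],[0,-0.0026,0,-0.0064,0],[0,-0.0034,0,-0.0061,0],[0,-0.004,0,-0.0057,0],[0,-0.0047,0,-0.0052,0],[0,-0.0052,0,-0.0047,0],[0,-0.0056,0,-0.004,0],[0,-0.0061,0,-0.0034,0],[0,-0.0065,0,-0.0027,0],[0,-0.0067,0,-0.0019,0],[0,-0.0069,0,-0.0012,0],[0,-0.0069,0,-0.0004,0]]'
python3 go.py .667 -.180 .096
python3 -m pendant '[[0,-0.001,0,0,0],[0,-0.001,0,0,0],[0,-0.001,0,0,0],[0,0,0,0,0]]'
python3 go.py .667 -.180 .096
```

```text
t: 7.07
eef_pos: [0.6705, -0.1815, 0.2587]
tool_rot: [-0.001, 0.743, 0.67, 0.001]
contact_force: [-7.3, 6.1, 17.7]
gripper_width: 0.164
grasp_force: 28.7
grasp [ 0.6706 -0.1811  0.1037] closing deg -5.93 q [-0.22  0.74  0.61  1.65 -0.51  0.92  0.47] F [-7.3  6.1 17.7] w 14.0 t 7.0667
shift [ 0.0007 -0.0037  0.0077]
t: 7.4
eef_pos: [0.6698, -0.1862, 0.259]
tool_rot: [0.0, 0.743, 0.669, 0.001]
contact_force: [-7.6, 3.9, 16.1]
gripper_width: 0.167
grasp_force: 28.9
grasp [ 0.67   -0.1861  0.104 ] closing deg -6.04 q [-0.22  0.74  0.61  1.64 -0.51  0.92  0.48] F [-7.6  3.9 16.1] w 14.3 t 7.4
shift [ 0.0058 -0.0036  0.008 ]
```

```bash
python3 -m pendant '[[0,-0.0015,0,0,0],[0,-0.0015,0,0,0],[0,0,0,0,0]]'; python3 go.py .667 -.180 .096
python3 -m pendant '[[0,-0.0015,0,0,0],[0,-0.0015,0,0,0],[0,0,0,0,0]]'; python3 go.py .667 -.180 .096
```

```text
t: 7.65
eef_pos: [0.6694, -0.1895, 0.259]
tool_rot: [0.0, 0.743, 0.669, 0.0]
contact_force: [-7.4, 3.3, 14.9]
gripper_width: 0.159
grasp_force: 28.9
grasp [ 0.6696 -0.1895  0.104 ] closing deg -6.06 q [-0.21  0.74  0.61  1.64 -0.51  0.92  0.48] F [-7.4  3.3 14.9] w 13.6 t 7.65
shift [ 0.0092 -0.0036  0.008 ]
t: 7.9
eef_pos: [0.6691, -0.1923, 0.2589]
tool_rot: [0.0, 0.743, 0.669, 0.0]
contact_force: [-7.6, 2.6, 14.6]
gripper_width: 0.163
grasp_force: 29.2
grasp [ 0.6693 -0.1922  0.1039] closing deg -6.06 q [-0.21  0.74  0.61  1.64 -0.51  0.92  0.49] F [-7.6  2.6 14.6] w 13.9 t 7.9
shift [ 0.0119 -0.0036  0.0079]
```

```bash
python3 - <<'E'
from h import *
b,_=bot.read_camera("side")
print("exp tip",pix("side",[.667,-.18,.114]),"hinge",pix("side",[.667,-.18,.034]))
for k in("long_peg_tip","long_peg_hinge","long_seat","short_seat"): print(k,[(x["at"],round(x["score"],2)) for x in bot.pinpoint(k,"side")[:2]])
cv2.imwrite("pics/c3.png",cv2.resize(b[130:290,190:350],(640,640),interpolation=2)[:600])
E
```

```text
exp tip [262.72326043 190.67800899] hinge [264.09181864 222.97996368]
long_peg_tip [([259.9, 189.2], 0.6)]
long_peg_hinge [([261.1, 224.2], 0.61)]
long_seat [([260.4, 232.4], 0.67), ([260.1, 224.8], 0.67)]
short_seat [([241.5, 265.8], 0.94), ([378.2, 251.8], 0.36)]
```

View pics/c3.png

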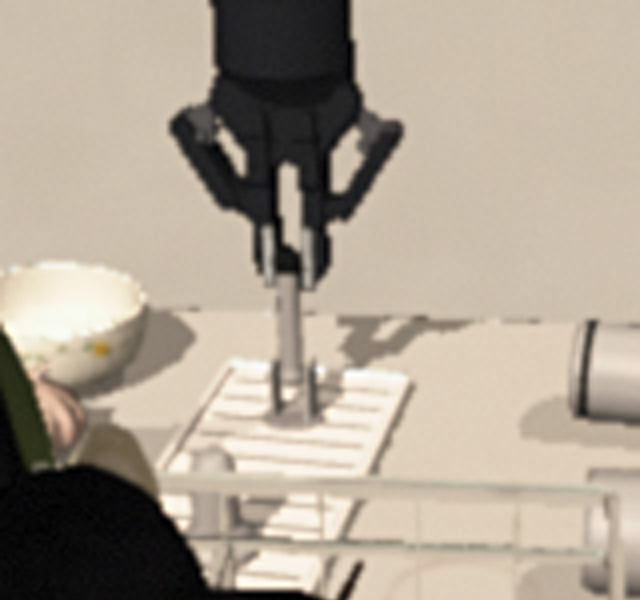

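The peg now stands, gripped at the knob (289,260 in the crop). I'll release it, rise, turn toward the flask, and check the peg's angle with the view clear.

```bash
python3 -m pendant '[[0.04,0,0,0,0],[0.06,0,0,0,0],[0.06,0,0,-0.01,0],[0.085,0,0,-0.03,0],[0.085,0,0,-0.04,0],[0.085,0,0,-0.04,0],[0.085,0,-0.04,-0.02,-7.1],[0.085,0,-0.04,0,-7.1],[0.085,0,-0.035,0,-7.1],[0.085,0,-0.03,0,-7.1],[0.085,0,0,0,-7.1],[0.085,0,0,0,-7.1]]'
python3 -m pendant '[[0.085,0,0,0,-7.1],[0.085,0,0,0,-7.1],[0.085,0,0,0,-7.1],[0.085,0,0,0,-7.1],[0.085,0,0,0,-7.1],[0.085,0,0,0,-2.2],[0.085,0,0,0,0]]'
python3 go.py .481 -.2075 .029 81.4
python3 - <<'E'
from h import *
for n in("side","top"):
    b,d=bot.read_camera(n); cv2.imwrite(f"pics/{n}1.png",b)
    print(n,"exp tip",pix(n,[.667,-.18,.114]),"hinge",pix(n,[.667,-.18,.034]))
    for k in("long_peg_tip","long_peg_hinge"): print(k,[(x["at"],round(x["score"],2)) for x in bot.pinpoint(k,n)[:2]])
    if n=="side": c1=b[160:260,215:315]
    else: c2=b[130:230,350:450]
cv2.imwrite("pics/c4.png",cv2.resize(np.hstack([c1,c2]),(800,400),interpolation=2))
E
```

```text
t: 9.15
eef_pos: [0.5267, -0.2019, 0.3957]
tool_rot: [0.0, 0.448, 0.894, 0.0]
contact_force: [0.5, 0.0, 0.2]
gripper_width: 0.996
grasp_force: 0.0
t: 9.73
eef_pos: [0.5287, -0.2012, 0.3952]
tool_rot: [0.0, 0.136, 0.991, -0.0]
contact_force: [-1.0, 0.5, 0.0]
gripper_width: 0.997
grasp_force: 0.0
grasp [ 0.5288 -0.2013  0.2402] closing deg 74.34 q [-0.1   0.32  0.44  1.86 -0.16  1.    1.71] F [-1.   0.5  0. ] w 85.2 t 9.7333
yaw -7.055041236518974
after yaw to 81.40000000000002 [ 0.0463 -0.0133  0.2112]
after yaw to 261.40000000000003 [-0.0463  0.0133  0.2112]
shift [ 0.0445 -0.0188  0.2112]
side exp tip [262.72326043 190.67800899] hinge [264.09181864 222.97996368]
long_peg_tip [([259.0, 187.0], 0.71)]
long_peg_hinge [([260.9, 222.3], 0.82)]
top exp tip [430.25151273 171.6153646 ] hinge [420.06608104 184.89789179]
long_peg_tip [([429.2, 176.4], 0.5)]
long_peg_hinge [([423.1, 184.9], 0.63)]
```

View pics/c4.png

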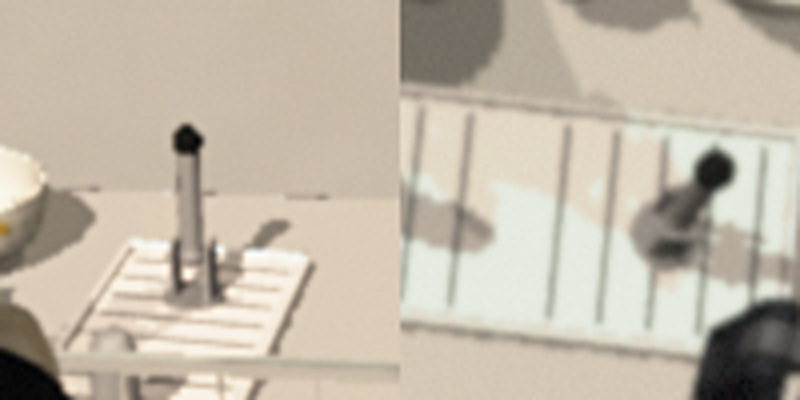

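In the crops the knob is at (715,168) top and (187,138) side, within a pixel of where a fully upright peg projects. Now the flask.

```bash
python3 -m pendant '[[0.085,0,0,0,-7.05],[0.085,0.0155,-0.0044,0.035,0],[0.085,0.0155,-0.0044,0.035,0],[0.085,0.0155,-0.0044,0.035,0],[0.085,0,0,0.035,0],[0.085,0,0,0.035,0],[0.085,0,0,0.018,0],[0.085,0,0,0.015,0],[0.085,0,0,0,0]]' 25
python3 go.py .481 -.2075 .029
python3 -m pendant '[[0.04,0,0,0,0],[0.04,0,0,0,0],[0.04,0,0,0,0],[0.04,0,0,0,0],[0.04,0,0,0,0],[0.04,0,0,0,0]]' 25
python3 go.py .481 -.2075 .029
```

```text
t: 10.78
eef_pos: [0.4799, -0.2059, 0.1838]
tool_rot: [-0.003, 0.075, 0.997, 0.0]
contact_force: [-0.7, 0.2, 1.2]
gripper_width: 0.997
grasp_force: 0.0
grasp [ 0.4791 -0.2057  0.0288] closing deg 81.37 q [ 0.06  0.57  0.29  2.08 -0.31  0.53  1.99] F [-0.7  0.2  1.2] w 85.2 t 10.7833
shift [-0.0021 -0.0014 -0.0002]
t: 11.28
eef_pos: [0.4816, -0.2069, 0.1879]
tool_rot: [0.001, 0.075, 0.997, -0.0]
contact_force: [-1.1, -1.1, 7.5]
gripper_width: 0.676
grasp_force: 27.8
grasp [ 0.482  -0.2071  0.0329] closing deg 81.37 q [ 0.06  0.57  0.29  2.08 -0.31  0.53  1.99] F [-1.1 -1.1  7.5] w 57.8 t 11.2833
shift [ 0.0009 -0.0006  0.0039]
```

```bash
python3 -m pendant '[[0.04,0,0,-0.008,0],[0.04,0,0,-0.008,0],[0.04,0,0,-0.008,0],[0.04,0,0,-0.008,0],[0.04,0,0,-0.008,0],[0.04,0,0,0,0]]' 20
cat > v.py <<'E'
import sys; from h import *
n,k,f=sys.argv[1:4]; b,d=bot.read_camera(n); cv2.imwrite(f"pics/{f}.png",b)
np.set_printoptions(precision=4,suppress=True)
for x in bot.pinpoint(k,n)[:1]+bot.pinpoint(k+"_mouth",n)[:1]: print(np.array(x["at"]),round(x["score"],2))
T=bot.trace(k,n)
if T: 
    c=cloud(n,T[0]["mask"],d); c=c[np.linalg.norm(c-np.median(c,0),axis=1)<.12]; print("cloud",len(c),"min",np.percentile(c,2,0),"max",np.percentile(c,98,0))
    for z0 in np.arange(0,.16,.02):
        s=c[(c[:,2]>z0)&(c[:,2]<z0+.02)]
        if len(s)>15: print(f"z{z0:.2f}",len(s),"x",np.percentile(s[:,0],[3,97]),"ymax",np.percentile(s[:,1],97))
E
python3 v.py side flask s2; python3 go.py
```

```text
t: 11.78
eef_pos: [0.4815, -0.2066, 0.2284]
tool_rot: [0.001, 0.075, 0.997, -0.0]
contact_force: [0.2, -0.7, -2.3]
gripper_width: 0.672
grasp_force: 26.7
[333.9 207. ] 0.65
[393.4 214.3] 0.78
cloud 1172 min [ 0.3789 -0.2008  0.0472] max [ 0.507  -0.1673  0.0978]
z0.04 205 x [0.3816 0.5037] ymax -0.1693620003372465
z0.06 412 x [0.3801 0.5064] ymax -0.16698352533528826
z0.08 552 x [0.3804 0.5053] ymax -0.1716544417852779
grasp [ 0.4807 -0.2063  0.0713] closing deg 81.39 q [ 0.02  0.5   0.33  2.07 -0.28  0.61  1.96] F [ 0.1 -1.  -2.5] w 57.2 t 11.9833
```

```bash
python3 -m pendant '[[0.04,0,0,0.01,0],[0.04,0,0,0.01,0],[0.04,0,0,0.008,0],[0.04,0,0,0,0],[0.0565,0,0,0,0],[0.0565,0,0,0,0],[0.0565,0,0,0,0]]' 20;python3 go.py
python3 -m pendant '[[0.0575,0,0,0,0],[0.0575,0,0,0,0],[0.0575,0,0,0,0]]' 20
python3 v.py side flask s3
```

```text
t: 12.57
eef_pos: [0.4811, -0.2066, 0.1986]
tool_rot: [0.0, 0.075, 0.997, -0.0]
contact_force: [-0.8, 0.4, -2.0]
gripper_width: 0.674
grasp_force: 26.7
grasp [ 0.4811 -0.2066  0.0436] closing deg 81.37 q [ 0.05  0.55  0.3   2.08 -0.3   0.55  1.99] F [-0.8  0.4 -2. ] w 57.6 t 12.5667
t: 12.82
eef_pos: [0.4811, -0.2065, 0.1988]
tool_rot: [0.0, 0.075, 0.997, -0.0]
contact_force: [-0.3, -0.9, -3.3]
gripper_width: 0.672
grasp_force: 23.9
[335.1 215.3] 0.75
[389.3 220. ] 0.79
cloud 1123 min [ 0.3784 -0.204   0.0175] max [ 0.5061 -0.1666  0.0685]
z0.00 37 x [0.3937 0.5021] ymax -0.17740826132108325
z0.02 313 x [0.3798 0.5052] ymax -0.166428564045782
z0.04 459 x [0.3785 0.5058] ymax -0.16674915738939391
z0.06 308 x [0.3801 0.4719] ymax -0.1762789273739327
```

```bash
for i in 1; do python3 -m pendant '[[0.058,0,0,0,0],[0.058,0,0,0,0],[0.058,0,0,-0.004,0],[0.058,0,0,-0.004,0],[0.058,0,0,0,0]]' 20 | tail -3;  python3 -m pendant '[[0.0582,0,0,0,0],[0.0582,0,0,0,0],[0.0582,0,0,0,0]]' 20 | tail -3; done
python3 v.py side flask s4; python3 go.py
```

```text
contact_force: [0.3, -0.1, 0.0]
gripper_width: 0.679
grasp_force: 0.0
contact_force: [0.1, 0.2, -0.7]
gripper_width: 0.679
grasp_force: 0.0
[387.9 226.9] 0.83
cloud 1153 min [ 0.384  -0.2028  0.0109] max [ 0.5104 -0.1669  0.0576]
z0.00 153 x [0.3913 0.5079] ymax -0.16862259068831975
z0.02 435 x [0.3853 0.5095] ymax -0.16635031364285918
z0.04 565 x [0.3844 0.5101] ymax -0.17037971496532128
grasp [ 0.4809 -0.2064  0.0514] closing deg 81.38 q [ 0.04  0.54  0.31  2.08 -0.29  0.57  1.98] F [0.2 0.  0.3] w 57.9 t 13.8833
```

The flask slipped out and settled level on the worktop, about 4 mm farther back. I'll regrip just the last few millimetres at the base, so gravity wins over the pads' torsional friction.

```bash
python3 -m pendant '[[0.08,0,0,0,0],[0.08,0,0,0,0],[0.08,-0.01,0,0.01,0],[0.08,-0.01,0,0.01,0],[0.08,-0.01,0,0.0,0],[0.04,0,0,0,0],[0.04,0,0,0,0],[0.04,0,0,0,0],[0.04,0,0,0,0],[0.04,0,0,0,0],[0.04,0,0,0,0]]' 20
python3 -m pendant '[[0.04,0,0,-0.01,0],[0.04,0,0,-0.015,0],[0.04,0,0,-0.015,0],[0.04,0,0,0,0],[0.04,0,0,0,0]]' 20
python3 v.py side flask s5; python3 go.py
```

```text
t: 14.8
eef_pos: [0.5105, -0.211, 0.1869]
tool_rot: [0.0, 0.075, 0.997, -0.0]
contact_force: [0.4, 0.4, 2.6]
gripper_width: 0.676
grasp_force: 22.1
t: 15.22
eef_pos: [0.5106, -0.211, 0.2272]
tool_rot: [0.001, 0.075, 0.997, -0.0]
contact_force: [0.0, 0.8, -2.4]
gripper_width: 0.67
grasp_force: 22.2
[332.7 204.5] 0.64
[389.8 212.6] 0.84
cloud 1313 min [ 0.3835 -0.2033  0.046 ] max [ 0.5025 -0.1669  0.097 ]
z0.04 233 x [0.3878 0.5038] ymax -0.16823906789262771
z0.06 474 x [0.3849 0.5019] ymax -0.16623220853689746
z0.08 604 x [0.3857 0.5003] ymax -0.17268802054997678
grasp [ 0.5099 -0.2106  0.0706] closing deg 81.39 q [ 0.02  0.54  0.33  2.01 -0.28  0.64  1.96] F [-0.1 -1.1 -1.7] w 57.6 t 15.4167
```

```bash
python3 -m pendant '[[0.04,0,0,0.01,0],[0.04,0,0,0.01,0],[0.04,0,0,0.008,0],[0.0575,0,0,0,0],[0.0575,0,0,0,0],[0.0575,0,0,0,0]]' 20|tail -2
python3 -m pendant '[[0.0576,0,0,0,0],[0.0576,0,0,0,0]]' 20|tail -2
python3 -m pendant '[[0.0577,0,0,0,0],[0.0577,0,0,0,0]]' 20|tail -2
python3 -m pendant '[[0.0578,0,0,0,0],[0.0578,0,0,0,0]]' 20|tail -2
python3 v.py side flask s6; python3 go.py
```

```text
gripper_width: 0.677
grasp_force: 18.4
gripper_width: 0.671
grasp_force: 14.6
gripper_width: 0.677
grasp_force: 10.8
gripper_width: 0.674
grasp_force: 7.1
[332.7 218.7] 0.82
[387.2 229.7] 0.83
cloud 1226 min [ 0.3855 -0.2035  0.0122] max [ 0.5006 -0.1666  0.0662]
z0.00 113 x [0.3869 0.4968] ymax -0.16854314452678734
z0.02 407 x [0.3858 0.5003] ymax -0.1659493102354833
z0.04 551 x [0.3866 0.4988] ymax -0.17038535268957675
z0.06 151 x [0.4361 0.4996] ymax -0.18717862440203872
grasp [ 0.5109 -0.211   0.0436] closing deg 81.39 q [ 0.04  0.58  0.31  2.01 -0.3   0.59  1.97] F [ 0.4  0.  -2.1] w 58.1 t 16.6167
```

The grip force is finely controllable through the jaw target. At 7 N the flask pivoted mouth-down, so I keep lifting at that grip.

```bash
python3 -m pendant '[[0.0578,0,0,-0.004,0],[0.0578,0,0,-0.004,0],[0.0578,0,0,-0.004,0],[0.0578,0,0,-0.004,0],[0.0578,0,0,-0.004,0],[0.0578,0,0,-0.004,0],[0.0578,0,0,-0.004,0],[0.0578,0,0,-0.004,0],[0.0578,0,0,0,0]]' 20|tail -3
python3 v.py side flask s7; python3 go.py
```

```text
contact_force: [0.4, -0.2, -1.9]
gripper_width: 0.679
grasp_force: 7.0
[332.5 203.7] 0.95
cloud 1279 min [ 0.3901 -0.2031  0.0165] max [ 0.5018 -0.1681  0.0948]
z0.00 46 x [0.3962 0.4384] ymax -0.16941384196802023
z0.02 247 x [0.3889 0.479 ] ymax -0.16658631135944302
z0.04 426 x [0.3883 0.5013] ymax -0.16839002482127918
z0.06 375 x [0.4171 0.4999] ymax -0.1744048228759378
z0.08 185 x [0.4586 0.5025] ymax -0.18156802527054058
grasp [ 0.5113 -0.2111  0.0758] closing deg 81.39 q [ 0.02  0.53  0.34  2.   -0.28  0.65  1.95] F [ 1.6 -1.3  0.5] w 58.0 t 17.5667
```

```bash
python3 -m pendant '[[0.0578,0,0,-0.005,0],[0.0578,0,0,-0.005,0],[0.0578,0,0,-0.005,0],[0.0578,0,0,-0.005,0],[0.0578,0,0,-0.005,0],[0.0578,0,0,-0.005,0],[0.0578,0,0,-0.005,0],[0.0578,0,0,-0.005,0],[0.0578,0,0,-0.005,0],[0.0578,0,0,-0.005,0],[0.0578,0,0,0,0],[0.0578,0,0,0,0]]' 20|tail -3
python3 v.py side flask s8; python3 go.py
```

```text
contact_force: [1.1, -0.3, 3.5]
gripper_width: 0.681
grasp_force: 7.1
[332.4 181.4] 0.89
[362.5 232.1] 0.9
cloud 1292 min [ 0.4286 -0.2076  0.0155] max [ 0.514  -0.1733  0.1342]
z0.00 49 x [0.436  0.4647] ymax -0.1745186336416951
z0.02 182 x [0.4232 0.4798] ymax -0.17434938923764282
z0.04 215 x [0.4326 0.4911] ymax -0.17181432304345576
z0.06 249 x [0.4398 0.5046] ymax -0.17409936238762608
z0.08 253 x [0.4523 0.5164] ymax -0.17586426452258158
z0.10 197 x [0.4647 0.5171] ymax -0.17751308251734846
z0.12 147 x [0.477  0.5043] ymax -0.18029859129408463
grasp [ 0.5118 -0.2112  0.1261] closing deg 81.39 q [-0.01  0.45  0.37  1.98 -0.24  0.75  1.92] F [ 1.9 -0.2  4.4] w 57.8 t 18.7667
```

```bash
python3 - <<'E'
import cv2;im=cv2.imread('pics/s8.png')[110:270,250:450];cv2.imwrite('pics/c5.png',cv2.resize(im,None,fx=3,fy=3))
E
```

View pics/c5.png

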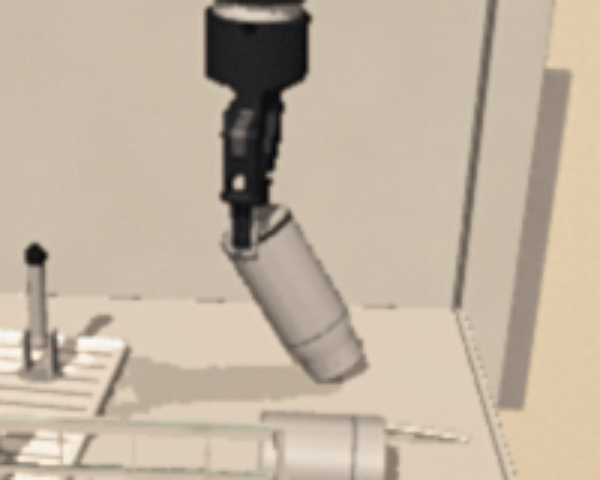

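The flask leans about 58° mouth-down, its rim on the worktop at (325,380) in the crop and its base in the pads at (250,240). I keep raising while moving toward the mouth side.

```bash
python3 -m pendant '[[0.0578,0.004,0,-0.002,0],[0.0578,0.004,0,-0.0015,0],[0.0578,0.004,0,-0.0015,0],[0.0578,0.005,0,-0.001,0],[0.0578,0.005,0,-0.001,0],[0.0578,0.005,0,-0.0005,0],[0.0578,0.005,0,0,0],[0.0578,0.005,0,0,0],[0.0578,0.005,0,0,0],[0.0578,0,0,0,0]]' 20|tail -3
python3 v.py side flask s9; python3 go.py
```

```text
contact_force: [0.5, 0.3, 8.7]
gripper_width: 0.682
grasp_force: 8.3
[354.1 178.1] 0.56
[363.4 234.2] 0.62
cloud 1295 min [ 0.4195 -0.2099  0.0079] max [ 0.488  -0.1703  0.1392]
z0.00 112 x [0.4178 0.46  ] ymax -0.1739503713577577
z0.02 142 x [0.4184 0.4682] ymax -0.17179551315707234
z0.04 203 x [0.4183 0.4734] ymax -0.17012066721787478
z0.06 211 x [0.424  0.4771] ymax -0.16975022572537307
z0.08 208 x [0.4276 0.4824] ymax -0.17090025908600295
z0.10 209 x [0.4317 0.4879] ymax -0.17244542851403194
z0.12 190 x [0.4372 0.4909] ymax -0.17170136068393593
grasp [ 0.4687 -0.2048  0.1337] closing deg 81.36 q [-0.02  0.38  0.39  2.07 -0.21  0.73  1.92] F [ 0.4 -0.5 10.3] w 57.7 t 19.8
```

```bash
python3 -m pendant '[[0.0578,0.005,0,0,0],[0.0578,0.005,0,0,0],[0.0578,0.005,0,0.0005,0],[0.0578,0.005,0,0.0005,0],[0.0578,0.005,0,0.0005,0],[0.0578,0,0,0,0]]' 20|tail -3
python3 v.py side flask s10; python3 go.py
```

```text
contact_force: [-0.5, 0.2, 6.0]
gripper_width: 0.678
grasp_force: 8.5
[368.5 180.3] 0.84
[360.6 233.1] 0.92
cloud 1290 min [ 0.4106 -0.205   0.0045] max [ 0.466  -0.1676  0.1352]
z0.00 138 x [0.413  0.4572] ymax -0.17259762306875112
z0.02 148 x [0.4132 0.4613] ymax -0.1698514766206948
z0.04 191 x [0.4094 0.4638] ymax -0.16806943542186212
z0.06 198 x [0.4114 0.465 ] ymax -0.16824344066908717
z0.08 213 x [0.411  0.4661] ymax -0.16802692342503456
z0.10 203 x [0.4123 0.4672] ymax -0.16758516575852658
z0.12 193 x [0.4126 0.4664] ymax -0.16716124715320405
grasp [ 0.4425 -0.2007  0.1313] closing deg 81.36 q [-0.03  0.35  0.39  2.13 -0.2   0.71  1.92] F [-2.4 -0.6  7.7] w 57.6 t 20.5
```

```bash
python3 -m pendant '[[0.0585,0,0,0,0],[0.06,0,0,0,0],[0.075,0,0,0,0],[0.075,0,0,0,0],[0.075,0.002,0,0,0],[0.075,0.002,0,0.01,0],[0.075,0,0,0.01,0],[0.075,0,0,0.01,0],[0.075,0,0,0,0]]' 20|tail -3
python3 v.py side flask s11; python3 go.py
```

```text
contact_force: [1.1, 0.5, -0.1]
gripper_width: 0.88
grasp_force: 0.0
[368.5 181.2] 0.74
[360.8 235.4] 0.86
cloud 999 min [ 0.4083 -0.1977  0.0053] max [ 0.4609 -0.1677  0.134 ]
z0.00 122 x [0.4126 0.4533] ymax -0.1737298488627374
z0.02 133 x [0.4111 0.4563] ymax -0.16922307082987237
z0.04 185 x [0.4081 0.4595] ymax -0.1675640418420598
z0.06 201 x [0.4096 0.4609] ymax -0.16763177323955464
z0.08 125 x [0.4098 0.4618] ymax -0.16795224615814966
z0.10 111 x [0.4075 0.462 ] ymax -0.16816552976374932
z0.12 122 x [0.4087 0.4445] ymax -0.16865663930554695
grasp [ 0.4405 -0.2004  0.1015] closing deg 81.37 q [-0.    0.4   0.37  2.15 -0.24  0.63  1.95] F [-0.3 -0.8 -0. ] w 75.0 t 21.45
```

The flask stands upside-down on its mouth. I'll regrip it firmly at mid-body, and work out the peg's position from the earlier pictures.

```bash
python3 -m pendant '[[0.075,0.006,0,0,0],[0.075,0,0,0,0],[0.04,0,0,0,0],[0.04,0,0,0,0],[0.04,0,0,0,0],[0.04,0,0,0,0],[0.04,0,0,-0.01,0],[0.04,0,0,-0.02,0],[0.04,0,0,-0.035,0],[0.04,0,0,-0.035,0],[0.04,0,0,-0.035,0],[0.04,0,0,-0.015,0]]' 40|tail -3
python3 go.py .669 -.180 .25
python3 - <<'E'
from h import *
print("knob top-cam",onplane("top",(428.8,172),.112))
for n,r in (("top",(150,200,405,450)),("side",(180,205,250,275))):
    im=cv2.imread(f"pics/{n}1.png").astype(int); a=im[r[0]:r[1],r[2]:r[3]].sum(2); v,u=np.nonzero(a<110)
    if n=="top": k=(v+r[0]<185); u,v=u[k],v[k]
    print(n,len(u),u.mean()+r[2],v.mean()+r[0],onplane(n,(u.mean()+r[2],v.mean()+r[0]),.107))
n="side";im,d=bot.read_camera(n);v,u=np.nonzero(d[180:240,252:272]);mk=np.zeros(d.shape,bool);mk[180:240,252:272]=1;c=cloud(n,mk,d);c=c[(c[:,1]>-.2)&(c[:,1]<-.155)]
for z in(.045,.06,.075,.09,.1):
    s=c[(c[:,2]>z)&(c[:,2]<z+.015)]; print(z,len(s),s[:,0].min() if len(s) else 0,s[:,0].max() if len(s) else 0,s[:,1].max() if len(s) else 0)
E
python3 v.py side flask s12
```

```text
contact_force: [0.9, -1.2, -3.7]
gripper_width: 0.678
grasp_force: 44.0
grasp [ 0.4357 -0.2003  0.256 ] closing deg 81.34 q [-0.1   0.14  0.45  2.03 -0.08  0.98  1.8 ] F [ 0.9 -1.2 -3.7] w 57.9 t 22.45
shift [-0.2275  0.0552  0.0072]
knob top-cam [ 0.66694306 -0.1780369   0.112     ]
top 37 428.0 172.8108108108108 [ 0.6671017  -0.17784718  0.107     ]
side 28 261.5 194.78571428571428 [ 0.66893743 -0.17287522  0.107     ]
0.045 30 0.6637604139689613 0.6752683376955319 -0.16855824116688867
0.06 34 0.6649983832505572 0.6771742611161127 -0.16839250844631937
0.075 38 0.6644387027801584 0.6761166734739626 -0.16983552173548033
0.09 35 0.6617024368580362 0.6774625671332236 -0.16572655646020473
0.1 48 0.6615117197458718 0.6774625671332236 -0.16572655646020473
[374.1 113.8] 0.58
[366.4 171.5] 0.8
cloud 1407 min [ 0.4105 -0.2021  0.1588] max [ 0.4648 -0.168   0.2892]
z0.14 35 x [0.4178 0.457 ] ymax -0.1760414039889762
```

```bash
python3 -m pendant '[[0.04,-0.0253,0.0063,0,0],[0.04,-0.0253,0.0063,0,0],[0.04,-0.0253,0.0063,0,0],[0.04,-0.0253,0.0063,0,0],[0.04,-0.0253,0.0063,0,0],[0.04,-0.0253,0.0063,0,0],[0.04,-0.0253,0.0063,0,0],[0.04,-0.0253,0.0063,0,0],[0.04,-0.0246,0.0062,0,0],[0.04,0,0,0,0],[0.04,0,0,0,0]]' 40|tail -3
python3 go.py .6681 -.178 .25
cat > w.py <<'E'
from h import *
n="side";im,d=bot.read_camera(n); cv2.imwrite("pics/w.png",im)
mk=np.zeros(d.shape,bool);mk[110:245,215:300]=1;c=cloud(n,mk,d);c=c[(c[:,1]>-.21)&(c[:,1]<-.13)]
for z in np.arange(.045,.3,.02):
    s=c[(c[:,2]>z)&(c[:,2]<z+.02)]
    if len(s): print(round(z,3),len(s),"x",s[:,0].min().round(4),s[:,0].max().round(4),"mid",((s[:,0].min()+s[:,0].max())/2).round(4),"ymax",np.percentile(s[:,1],95).round(4))
E
python3 w.py
```

```text
contact_force: [-0.7, -1.3, -3.4]
gripper_width: 0.671
grasp_force: 43.8
grasp [ 0.6672 -0.1765  0.248 ] closing deg 81.47 q [-0.1   0.53  0.4   1.53 -0.22  1.13  1.77] F [-0.7 -1.3 -3.4] w 57.3 t 23.6167
shift [-0.0011 -0.0014 -0.0021]
0.045 56 x 0.6643 0.7842 mid 0.7243 ymax -0.1702
0.065 49 x 0.6644 0.6765 mid 0.6704 ymax -0.17
0.085 48 x 0.6616 0.6772 mid 0.6694 ymax -0.1692
0.105 35 x 0.6613 0.6772 mid 0.6692 ymax -0.1692
0.125 1 x 0.6599 0.6599 mid 0.6599 ymax -0.1594
0.145 182 x 0.6434 0.6891 mid 0.6662 ymax -0.1513
0.165 189 x 0.6385 0.6938 mid 0.6662 ymax -0.1466
0.185 249 x 0.6379 0.6953 mid 0.6666 ymax -0.1458
0.205 259 x 0.6379 0.6949 mid 0.6664 ymax -0.1456
0.225 253 x 0.6381 0.6949 mid 0.6665 ymax -0.1376
0.245 275 x 0.6385 0.694 mid 0.6663 ymax -0.1326
0.265 258 x 0.6382 0.6921 mid 0.6652 ymax -0.1331
0.285 61 x 0.6508 0.6836 mid 0.6672 ymax -0.1363
```

The flask hangs vertical over the peg, about 3 mm short in x and 2 mm off in y. I'll correct that and lower in steps.

```bash
python3 -m pendant '[[0.04,-0.0036,-0.0015,0,0],[0.04,0,0,0,0],[0.04,0,0,0.012,0],[0.04,0,0,0.012,0],[0.04,0,0,0.012,0],[0.04,0,0,0.012,0],[0.04,0,0,0.012,0],[0.04,0,0,0.012,0],[0.04,0,0,0,0],[0.04,0,0,0,0]]' 40|tail -3
python3 w.py;python3 go.py .6705 -.180 .1075
```

```text
contact_force: [-0.1, 0.4, -2.6]
gripper_width: 0.675
grasp_force: 43.8
0.045 59 x 0.6639 0.7841 mid 0.724 ymax -0.1699
0.065 80 x 0.6466 0.6909 mid 0.6688 ymax -0.1544
0.085 161 x 0.6455 0.6936 mid 0.6695 ymax -0.1532
0.105 209 x 0.6408 0.6987 mid 0.6698 ymax -0.1485
0.125 229 x 0.641 0.697 mid 0.669 ymax -0.1487
0.145 228 x 0.6415 0.699 mid 0.6702 ymax -0.1483
0.165 232 x 0.6416 0.6968 mid 0.6692 ymax -0.1361
0.185 233 x 0.641 0.6982 mid 0.6696 ymax -0.1354
0.205 184 x 0.6411 0.6877 mid 0.6644 ymax -0.1369
0.225 127 x 0.6497 0.6719 mid 0.6608 ymax -0.143
0.245 137 x 0.6484 0.6931 mid 0.6707 ymax -0.1402
0.265 203 x 0.6493 0.6912 mid 0.6702 ymax -0.135
0.285 199 x 0.634 0.7056 mid 0.6698 ymax -0.1401
grasp [ 0.6708 -0.1796  0.1794] closing deg 81.38 q [-0.08  0.6   0.38  1.59 -0.25  1.    1.79] F [-0.  -0.3 -2.2] w 57.5 t 24.55
shift [ 0.0003 -0.0005  0.0719]
```

```bash
python3 -m pendant '[[0.04,0,0,0.01,0],[0.04,0,0,0.01,0],[0.04,0,0,0.01,0],[0.04,0,0,0.01,0],[0.04,0,0,0.008,0],[0.04,0,0,0.006,0],[0.04,0,0,0.004,0],[0.04,0,0,0.003,0],[0.04,0,0,0.002,0],[0.04,0,0,0,0],[0.04,0,0,0,0]]' 40|grep -A1 -E "eef|force"
python3 go.py .6705 -.180 .1075
```

```text
eef_pos: [0.6709, -0.1796, 0.2718]
tool_rot: [0.0, 0.075, 0.997, -0.0]
contact_force: [-0.7, 0.2, -3.4]
gripper_width: 0.674
grasp_force: 43.8
grasp [ 0.6709 -0.1796  0.1168] closing deg 81.38 q [-0.07  0.67  0.35  1.63 -0.28  0.9   1.81] F [-0.7  0.2 -3.4] w 57.5 t 25.4667
shift [ 0.0004 -0.0005  0.0093]
```

```bash
python3 -m pendant '[[0.04,0,0,0.002,0],[0.04,0,0,0.002,0],[0.04,0,0,0.002,0],[0.04,0,0,0,0]]' 40|grep -E "eef|contact"
python3 -m pendant '[[0.04,0,0,0.001,0],[0.04,0,0,0.001,0],[0.04,0,0,0,0]]' 40|grep -E "eef|contact"
python3 -m pendant '[[0.04,0,0,0.001,0],[0.04,0,0,0,0]]' 40|grep -E "eef|contact"
```

```text
eef_pos: [0.6706, -0.1794, 0.265]
contact_force: [-0.0, 0.6, -2.2]
eef_pos: [0.6707, -0.1794, 0.2633]
contact_force: [0.6, 0.3, -3.3]
eef_pos: [0.6708, -0.1796, 0.2631]
contact_force: [-1.2, 1.3, 2.0]
```

Contact came at the expected floor height. I'll release and rise, then check that it's seated.

```bash
python3 -m pendant '[[0.04,0,0,0.0008,0],[0.0575,0,0,0,0],[0.0578,0,0,0,0],[0.06,0,0,0,0],[0.07,0,0,0,0],[0.08,0,0,0,0],[0.08,0,0,0,0],[0.08,0,0,-0.015,0],[0.08,0,0,-0.03,0],[0.08,0,0,-0.04,0],[0.08,0,0,-0.04,0],[0.08,0,0,0,0]]' 40|tail -3
python3 w.py; python3 go.py .4845 -.0215 .2
python3 - <<'E'
import cv2;im=cv2.imread('pics/w.png')[150:270,190:310];cv2.imwrite('pics/c6.png',cv2.resize(im,None,fx=4,fy=4))
E
```

```text
contact_force: [1.0, -1.9, 1.3]
gripper_width: 0.936
grasp_force: 0.0
0.045 216 x 0.6421 0.7835 mid 0.7128 ymax -0.1488
0.065 213 x 0.6417 0.6993 mid 0.6705 ymax -0.1486
0.085 221 x 0.6415 0.6994 mid 0.6704 ymax -0.149
0.105 222 x 0.6416 0.6984 mid 0.67 ymax -0.1488
0.125 351 x 0.6422 0.6981 mid 0.6702 ymax -0.1492
0.225 36 x 0.6708 0.6927 mid 0.6818 ymax -0.1307
0.245 61 x 0.6699 0.6929 mid 0.6814 ymax -0.1306
0.265 35 x 0.6683 0.6918 mid 0.6801 ymax -0.1304
0.285 71 x 0.6621 0.6927 mid 0.6774 ymax -0.133
grasp [ 0.6736 -0.1809  0.2385] closing deg 81.35 q [-0.1   0.54  0.4   1.54 -0.23  1.1   1.77] F [ 0.4  0.5 -0. ] w 80.0 t 27.2667
shift [0.2113 0.1292 0.0362]
```

View pics/c6.png

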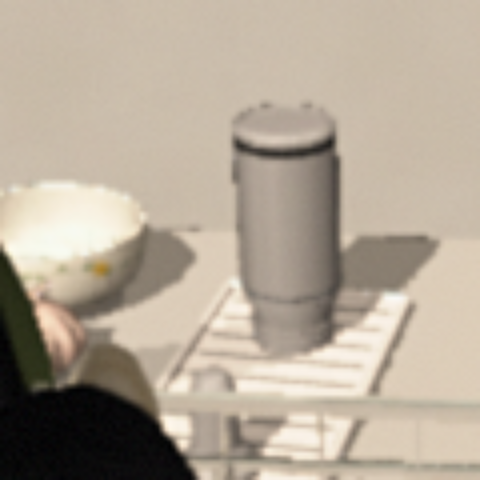

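The flask sits flat on the tray at (290,340) in the crop, upright over the peg. Now the cup, with the same method.

```bash
python3 -m pendant '[[0.085,0,0,0,-7],[0.085,0,0,0,-0.35],[0.085,0.0222,0.0194,0,0],[0.085,0.0222,0.0194,0,0],[0.085,0.0222,0.0194,0,0],[0.085,0.0222,0.0194,0,0],[0.085,0.0222,0.0194,0.01,0],[0.085,0.0222,0.0194,0.02,0],[0.085,0.0222,0.0194,0.03,0],[0.085,0.0222,0.0194,0.03,0],[0.085,0,0,0.03,0],[0.085,0,0,0,0]]' 20|tail -3
python3 go.py .4995 -.0216 .031 88.7; python3 v.py side cup u1
```

```text
contact_force: [-1.3, -0.8, 0.5]
gripper_width: 0.994
grasp_force: 0.0
grasp [ 0.4921 -0.0194  0.1079] closing deg 88.74 q [-0.33  0.39  0.3   2.12 -0.18  0.67  1.64] F [-1.3 -0.8  0.5] w 84.8 t 28.2667
yaw 0.044455210243242504
after yaw to 88.7 [-0.0074 -0.002   0.0769]
after yaw to 268.7 [0.0074 0.002  0.0769]
shift [-0.0082 -0.0019  0.0768]
[339.5 263.9] 0.75
[375.8 266.3] 0.78
cloud 1086 min [ 0.4211 -0.0257  0.0109] max [0.4975 0.0123 0.0623]
z0.00 111 x [0.4226 0.4984] ymax 0.009212181691543917
z0.02 288 x [0.4214 0.4943] ymax 0.012854998458778135
z0.04 507 x [0.4214 0.4966] ymax 0.010195304670657651
z0.06 180 x [0.4232 0.493 ] ymax -0.006651082732675868
```

```bash
python3 -m pendant '[[0.085,-0.0082,-0.002,0.025,0],[0.085,0,0,0.025,0],[0.085,0,0,0.02,0],[0.085,0,0,0.007,0],[0.085,0,0,0,0],[0.05,0,0,0,0],[0.05,0,0,0,0],[0.05,0,0,0,0],[0.05,0,0,0,0],[0.05,0,0,0,0]]' 20|tail -3
python3 -m pendant '[[0.0616,0,0,-0.005,0],[0.0616,0,0,-0.005,0],[0.0616,0,0,0,0],[0.0616,0,0,0,0]]' 20|tail -2
python3 -m pendant '[[0.0617,0,0,0,0],[0.0617,0,0,0,0]]' 20|tail -2
python3 go.py; python3 v.py side cup u2
```

```text
contact_force: [0.0, -0.9, 7.2]
gripper_width: 0.719
grasp_force: 21.0
gripper_width: 0.721
grasp_force: 9.9
gripper_width: 0.719
grasp_force: 7.4
grasp [ 0.505  -0.0228  0.0452] closing deg 88.75 q [-0.28  0.52  0.25  2.12 -0.24  0.53  1.7 ] F [ 0.4  0.  -0.6] w 61.4 t 29.8
[336.2 257.7] 0.68
[380.2 261. ] 0.84
cloud 1124 min [ 0.4183 -0.0278  0.0163] max [0.4914 0.0122 0.0702]
z0.00 37 x [0.4102 0.4774] ymax 0.005194210553167069
z0.02 230 x [0.4203 0.4802] ymax 0.012280839858258818
z0.04 403 x [0.4199 0.4923] ymax 0.012267942392183503
z0.06 444 x [0.4195 0.4894] ymax 0.002582048260936754
```

```bash
python3 -m pendant '[[0.0618,0,0,0,0],[0.0618,0,0,0,0],[0.0618,0,0,-0.004,0],[0.0618,0,0,-0.004,0],[0.0618,0,0,-0.004,0],[0.0618,0,0,-0.004,0],[0.0618,0,0,0,0]]' 20|tail -3
python3 go.py; python3 v.py side cup u3
```

```text
contact_force: [1.1, -0.6, 0.2]
gripper_width: 0.723
grasp_force: 4.7
grasp [ 0.5058 -0.023   0.0623] closing deg 88.73 q [-0.29  0.49  0.26  2.11 -0.23  0.57  1.69] F [ 1.1 -0.6  0.2] w 61.7 t 30.5833
[337.4 252.9] 0.85
[373.6 262. ] 0.6
cloud 1162 min [ 0.4174 -0.027   0.0164] max [0.4942 0.0118 0.082 ]
z0.00 38 x [0.4105 0.4653] ymax 0.00874968541458586
z0.02 217 x [0.4246 0.498 ] ymax 0.012193037989993072
z0.04 422 x [0.4173 0.4942] ymax 0.01167669452637009
z0.06 424 x [0.425 0.488] ymax 0.006629934092405063
z0.08 54 x [0.4727 0.4901] ymax -0.006206574674626636
```

```bash
python3 -m pendant '[[0.0618,0,0,-0.004,0],[0.0618,0,0,-0.004,0],[0.0618,0,0,-0.004,0],[0.0618,0,0,-0.003,0],[0.0618,0.003,0,-0.002,0],[0.0618,0.003,0,-0.002,0],[0.0618,0,0,0,0]]' 20|tail -3
python3 go.py; python3 v.py side cup u4
```

```text
contact_force: [0.9, -0.3, 1.9]
gripper_width: 0.728
grasp_force: 4.5
grasp [ 0.4992 -0.0228  0.0809] closing deg 88.72 q [-0.31  0.45  0.28  2.12 -0.21  0.6   1.67] F [ 0.9 -0.3  1.9] w 62.1 t 31.3667
[340.2 240.5] 0.85
[370.9 266.4] 0.75
cloud 1218 min [ 0.4164 -0.0302  0.0157] max [0.4881 0.012  0.0949]
z0.00 36 x [0.4028 0.4575] ymax 0.009396633617835408
z0.02 191 x [0.4242 0.4743] ymax 0.012570301467644599
z0.04 399 x [0.4147 0.4928] ymax 0.011593030232073418
z0.06 342 x [0.4306 0.4862] ymax 0.01046835513383586
z0.08 246 x [0.4533 0.4865] ymax 0.006630068816107552
```

```bash
python3 -m pendant '[[0.0618,0.0047,0,-0.0012,0],[0.0618,0.0047,0,-0.0011,0],[0.0618,0.0047,0,-0.001,0],[0.0618,0.005,0,-0.0005,0],[0.0618,0.005,0,-0.0003,0],[0.0618,0.005,0,-0.0003,0],[0.0618,0,0,0,0]]' 20|tail -3
python3 go.py; python3 v.py side cup u5
```

```text
contact_force: [1.6, -0.9, 8.2]
gripper_width: 0.723
grasp_force: 6.9
grasp [ 0.4702 -0.0222  0.0855] closing deg 88.71 q [-0.32  0.4   0.29  2.18 -0.2   0.58  1.66] F [ 1.6 -0.9  8.2] w 61.7 t 32.15
[357.4 235.3] 0.8
[372.2 270. ] 0.8
cloud 1209 min [ 0.4058 -0.0302  0.0116] max [0.484  0.0123 0.098 ]
z0.00 75 x [0.4198 0.4573] ymax 0.011961726953036296
z0.02 265 x [0.4016 0.4623] ymax 0.012582582492687299
z0.04 326 x [0.4074 0.473 ] ymax 0.011827495652302473
z0.06 307 x [0.419  0.4876] ymax 0.011175566618667445
z0.08 227 x [0.4305 0.4582] ymax 0.00928054310280484
```

```bash
python3 -m pendant '[[0.0618,0.005,0,0,0],[0.0618,0.005,0,0,0],[0.0618,0.005,0,0.0005,0],[0.0618,0.005,0,0.001,0],[0.0618,0.004,0,0.001,0],[0.0618,0,0,0,0]]' 20|tail -3
python3 go.py; python3 v.py side cup u6
```

```text
contact_force: [-1.0, 0.9, 8.8]
gripper_width: 0.723
grasp_force: 8.1
grasp [ 0.4446 -0.0214  0.0823] closing deg 88.73 q [-0.33  0.38  0.28  2.24 -0.2   0.55  1.66] F [-1.   0.9  8.8] w 61.7 t 32.85
[367.7 239.3] 0.85
[372.8 273.1] 0.77
cloud 1159 min [ 0.3973 -0.0295  0.0078] max [0.4623 0.0125 0.0911]
z0.00 163 x [0.3967 0.4497] ymax 0.012619665566782843
z0.02 272 x [0.3951 0.4541] ymax 0.012137438093473295
z0.04 292 x [0.401  0.4591] ymax 0.012329937569826038
z0.06 225 x [0.4046 0.4643] ymax 0.012171363896944464
z0.08 206 x [0.4092 0.4628] ymax 0.009934691137725547
```

```bash
python3 -m pendant '[[0.0618,0.004,0,0.0007,0],[0.0618,0.004,0,0.0007,0],[0.0618,0.004,0,0.0008,0],[0.0618,0.003,0,0.0005,0],[0.0618,0,0,0,0]]' 20|tail -3
python3 go.py; python3 v.py side cup u7
```

```text
contact_force: [-1.0, -0.3, 1.2]
gripper_width: 0.727
grasp_force: 7.5
grasp [ 0.4295 -0.0213  0.0791] closing deg 88.74 q [-0.34  0.36  0.28  2.27 -0.2   0.53  1.65] F [-1.  -0.3  1.2] w 62.1 t 33.4667
[379.1 238.2] 0.7
[375.3 275.1] 0.83
cloud 1167 min [ 0.3916 -0.0298  0.0037] max [0.4506 0.012  0.0841]
z0.00 236 x [0.3915 0.4481] ymax 0.01223530653333986
z0.02 272 x [0.3916 0.4494] ymax 0.011866811735894553
z0.04 280 x [0.3927 0.4506] ymax 0.01175013694784435
z0.06 198 x [0.3933 0.4514] ymax 0.011382122517458123
z0.08 180 x [0.394 0.449] ymax 0.007677420202844376
```

```bash
python3 -m pendant '[[0.0625,0,0,0,0],[0.064,0,0,0,0],[0.075,0,0,0,0],[0.08,0,0,0,0],[0.08,0.004,0,0.01,0],[0.08,0.002,0,0.01,0],[0.08,0,0,0.008,0],[0.08,0,0,0,0],[0.045,0,0,0,0],[0.045,0,0,0,0],[0.045,0,0,0,0],[0.045,0,0,0,0]]' 35|tail -3
python3 go.py
python3 -m pendant '[[0.045,0,0,0,0],[0.045,0,0,-0.01,0],[0.045,0,0,-0.02,0],[0.045,0,0,-0.03,0],[0.045,0,0,-0.03,0],[0.045,0,0,-0.02,0],[0.045,0,0,0,0]]' 35|tail -3
python3 go.py; python3 v.py side cup u8
python3 - <<'E'
from h import *
n="side";im,d=bot.read_camera(n)
u,v=pix(n,[.684,-.03,.04]); print(u,v)
mk=np.zeros(d.shape,bool);mk[int(v)-25:int(v)+25,int(u)-18:int(u)+18]=1;c=cloud(n,mk,d);c=c[(c[:,1]>-.07)&(c[:,1]<.0)]
for z in np.arange(.008,.07,.008):
    s=c[(c[:,2]>z)&(c[:,2]<z+.008)&(abs(c[:,0]-.684)<.035)]
    if len(s): print(round(z,3),len(s),s[:,0].min().round(4),s[:,0].max().round(4),((s[:,0].min()+s[:,0].max())/2).round(4),np.percentile(s[:,1],95).round(4))
im=cv2.imread("pics/top0.png"); 
n="top"; p=pix(n,[.684,-.03,.064]); print("expected peg top px",p,"crop",(p-[290,130])*4, "foot",(pix(n,[.684,-.03,.008])-[290,130])*4)
E
```

```text
contact_force: [0.7, 0.4, -1.1]
gripper_width: 0.718
grasp_force: 38.2
grasp [ 0.4254 -0.0211  0.0518] closing deg 88.73 q [-0.31  0.42  0.25  2.3  -0.23  0.45  1.68] F [ 0.7  0.4 -1.1] w 61.3 t 34.6667
contact_force: [1.4, -0.4, -1.3]
gripper_width: 0.719
grasp_force: 38.6
grasp [ 0.4275 -0.0211  0.1651] closing deg 88.72 q [-0.41  0.19  0.35  2.23 -0.1   0.74  1.56] F [ 1.4 -0.4 -1.3] w 61.4 t 35.25
[384.4 184.7] 0.89
[380.7 227.4] 0.73
cloud 1148 min [ 0.3921 -0.0268  0.1157] max [0.4504 0.0121 0.195 ]
z0.10 89 x [0.3947 0.4491] ymax 0.01162116779448145
z0.12 319 x [0.393  0.4504] ymax 0.01233798165130454
z0.14 266 x [0.3927 0.4502] ymax 0.011979545313313314
244.62299253756146 252.546585635364
0.008 28 0.6575 0.6933 0.6754 -0.0081
0.016 30 0.6703 0.7026 0.6865 -0.0171
0.024 37 0.6747 0.6971 0.6859 -0.0161
0.032 37 0.6752 0.6963 0.6857 -0.0159
0.04 24 0.6772 0.6956 0.6864 -0.0161
0.048 4 0.6761 0.698 0.687 -0.0248
0.056 55 0.6761 0.6958 0.6859 -0.0193
expected peg top px [339.23103674 170.07715868] crop [196.92414697 160.30863471] foot [191.73981498 196.67654783]
```

```bash
python3 -m pendant '[[0.045,-0.0294,-0.0004,0,0],[0.045,-0.0294,-0.0004,0,0],[0.045,-0.0294,-0.0004,0,0],[0.045,-0.0294,-0.0004,0,0],[0.045,-0.0294,-0.0004,0,0],[0.045,-0.0294,-0.0004,0,0],[0.045,-0.0294,-0.0004,0,0],[0.045,-0.0294,-0.0003,0,0],[0.045,-0.0294,-0.0003,0,0],[0.045,0,0,0,0],[0.045,0,0,0,0]]' 35|tail -3
python3 go.py
cat > w2.py <<'E'
from h import *
n="side";im,d=bot.read_camera(n); cv2.imwrite("pics/w2.png",im)
c=cloud(n,np.ones(d.shape,bool),d);c=c[(c[:,1]>-.07)&(c[:,1]<.03)&(abs(c[:,0]-.686)<.045)]
for z in np.arange(.016,.22,.012):
    s=c[(c[:,2]>z)&(c[:,2]<z+.012)]
    if len(s): print(round(z,3),len(s),s[:,0].min().round(4),s[:,0].max().round(4),((s[:,0].min()+s[:,0].max())/2).round(4),np.percentile(s[:,1],95).round(4))
E
python3 w2.py
```

```text
contact_force: [-0.4, 0.2, -1.7]
gripper_width: 0.722
grasp_force: 38.5
grasp [ 0.6896 -0.0306  0.1588] closing deg 88.74 q [-0.27  0.61  0.33  1.61 -0.23  0.97  1.69] F [-0.4  0.2 -1.7] w 61.7 t 36.4167
0.016 48 0.6714 0.7025 0.6869 -0.0159
0.028 52 0.675 0.6963 0.6856 -0.0156
0.04 25 0.6759 0.6955 0.6857 -0.0162
0.052 56 0.6756 0.6981 0.6869 -0.0196
0.064 3 0.681 0.6857 0.6834 -0.0253
0.1 66 0.6511 0.709 0.68 0.002
0.112 187 0.6506 0.7116 0.6811 0.002
0.124 191 0.6507 0.7099 0.6803 0.0021
0.136 171 0.6504 0.7118 0.6811 0.0055
0.148 182 0.651 0.7105 0.6807 0.0141
0.16 202 0.6506 0.7121 0.6814 0.0144
0.172 194 0.6511 0.7067 0.6789 0.0152
0.184 272 0.6513 0.705 0.6782 0.0161
0.196 95 0.6738 0.7016 0.6877 0.0294
0.208 98 0.672 0.6989 0.6854 0.0286
```

```bash
python3 -m pendant '[[0.045,-0.005,0.001,0,0],[0.045,0,0,0,0],[0.045,0,0,0.012,0],[0.045,0,0,0.012,0],[0.045,0,0,0.012,0],[0.045,0,0,0.012,0],[0.045,0,0,0.012,0],[0.045,0,0,0,0],[0.045,0,0,0,0]]' 35|tail -3
python3 go.py; python3 w2.py
```

```text
contact_force: [0.5, 0.9, -0.2]
gripper_width: 0.719
grasp_force: 38.5
grasp [ 0.6938 -0.0295  0.1   ] closing deg 88.73 q [-0.26  0.68  0.31  1.63 -0.25  0.87  1.7 ] F [ 0.5  0.9 -0.2] w 61.4 t 37.2167
0.016 52 0.6683 0.7025 0.6854 -0.0156
0.028 37 0.675 0.6964 0.6857 -0.0156
0.04 32 0.6633 0.7076 0.6854 0.0035
0.052 49 0.6551 0.7152 0.6852 0.0035
0.064 131 0.6545 0.7148 0.6847 0.0025
0.076 147 0.6549 0.7158 0.6853 0.0033
0.088 176 0.6555 0.7146 0.685 0.0152
0.1 173 0.655 0.7165 0.6857 0.0162
0.112 188 0.655 0.7117 0.6833 0.0165
0.124 262 0.6555 0.7069 0.6812 0.0099
0.136 74 0.6796 0.705 0.6923 0.0293
0.148 84 0.6762 0.7031 0.6897 0.0277
0.16 69 0.6763 0.6986 0.6874 0.0267
0.172 103 0.6743 0.713 0.6937 0.0095
0.184 176 0.6742 0.7138 0.694 0.0236
0.196 97 0.6829 0.7044 0.6936 0.0108
0.208 227 0.6569 0.7275 0.6922 0.0088
```

Aligned to within a millimetre. Lowering.

```bash
python3 -m pendant '[[0.045,0,0,0.01,0],[0.045,0,0,0.008,0],[0.045,0,0,0.007,0],[0.045,0,0,0.006,0],[0.045,0,0,0.004,0],[0.045,0,0,0.003,0],[0.045,0,0,0,0],[0.045,0,0,0,0]]' 35|grep -E "eef|contact"
python3 -m pendant '[[0.045,0,0,0.0015,0],[0.045,0,0,0.001,0],[0.045,0,0,0,0]]' 35|grep -E "eef|contact"
python3 -m pendant '[[0.045,0,0,0.001,0],[0.045,0,0,0,0]]' 35|grep -E "eef|contact"
```

```text
eef_pos: [0.6946, -0.0296, 0.2184]
contact_force: [-1.0, 0.4, -1.0]
eef_pos: [0.6946, -0.0295, 0.216]
contact_force: [0.3, 0.2, -1.5]
eef_pos: [0.6946, -0.0295, 0.2149]
contact_force: [0.3, -0.9, -0.4]
```

```bash
python3 -m pendant '[[0.045,0,0,0.001,0],[0.045,0,0,0,0]]' 35|grep -E "eef|contact"
python3 -m pendant '[[0.045,0,0,0.001,0],[0.045,0,0,0,0]]' 35|grep -E "eef|contact"
python3 -m pendant '[[0.045,0,0,0.0007,0],[0.045,0,0,0,0]]' 35|grep -E "eef|contact"
```

```text
eef_pos: [0.6945, -0.0295, 0.2138]
contact_force: [0.3, 0.2, -1.7]
eef_pos: [0.6946, -0.0295, 0.213]
contact_force: [0.7, -0.0, 0.1]
eef_pos: [0.6946, -0.0296, 0.2129]
contact_force: [-2.4, 1.2, 3.8]
```

Contact at the floor height. I'll release, rise, move clear and check.

```bash
python3 -m pendant '[[0.0615,0,0,0,0],[0.062,0,0,0,0],[0.065,0,0,0,0],[0.08,0,0,0,0],[0.08,0,0,0,0],[0.08,0,0,-0.01,0],[0.08,0,0,-0.03,0],[0.08,0,0,-0.04,0],[0.08,0,0,-0.04,0],[0.08,0,0,-0.03,0],[0.08,0.04,0,-0.03,0],[0.08,0.04,0,-0.02,0]]' 35|tail -3
python3 -m pendant '[[0.085,0.04,0,0,0],[0.085,0.04,0,0,0],[0.085,0.04,0,0,0],[0.085,0.03,0.02,0,0],[0.085,0.015,0.03,0,0],[0.085,0,0.04,0,0],[0.085,0,0.04,0,0],[0.085,0,0.04,0,0],[0.085,0,0,0,0]]' 35|tail -3
python3 w2.py|head -8; python3 w.py | head -6
python3 - <<'E'
from h import *
a,d=bot.read_camera("top"); b=cv2.imread("pics/w2.png")
print("flask base top exp",pix("top",[.6690,-.1785,.141]),"cup",pix("top",[.6855,-.030,.088]))
cv2.imwrite("pics/c7.png",np.hstack([cv2.resize(a[90:390,180:480],(400,400)),cv2.resize(b[140:300,180:340],(400,400))]))
E
```

```text
contact_force: [0.2, 0.9, 0.9]
gripper_width: 0.936
grasp_force: 0.0
contact_force: [-0.8, 0.5, -0.3]
gripper_width: 0.995
grasp_force: 0.0
0.016 33 0.6561 0.6904 0.6733 0.0036
0.028 86 0.6564 0.6999 0.6782 0.0024
0.04 128 0.6574 0.708 0.6827 0.0037
0.052 51 0.6561 0.7073 0.6817 0.0029
0.064 130 0.6562 0.7165 0.6864 0.0027
0.076 463 0.6565 0.7162 0.6864 0.0015
0.088 37 0.6591 0.7141 0.6866 -0.0011
0.045 217 x 0.6422 0.7839 mid 0.7131 ymax -0.1487
0.065 211 x 0.6417 0.6982 mid 0.6699 ymax -0.1492
0.085 218 x 0.6416 0.6967 mid 0.6692 ymax -0.148
0.105 225 x 0.6415 0.6989 mid 0.6702 ymax -0.149
0.125 352 x 0.6421 0.6981 mid 0.6701 ymax -0.1493
flask base top exp [433.20405031 165.30987062] cup [339.84418176 164.97139801]
```

View pics/c7.png

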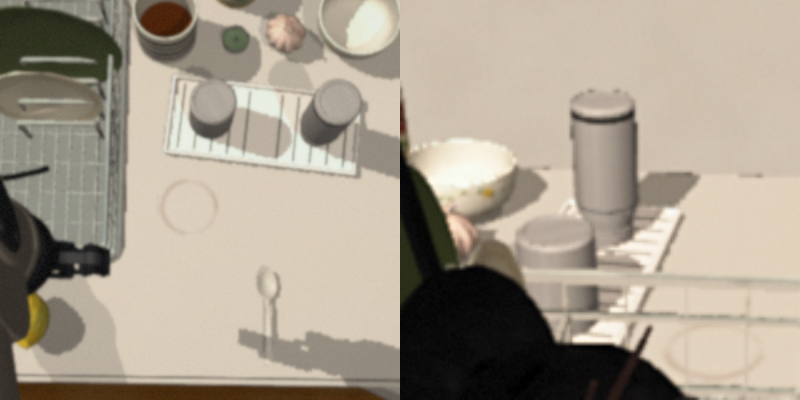

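The cup, at (213,105) in the left crop, and the flask, at (335,110), both stand upright on the tray with level tops at 88 mm and 141 mm. The spoon at (268,300) and the lemon haven't moved, and the robot is clear.

```bash
python3 -c "
from station import bot
print(bot.hand_in())"
```

```text
the job is handed in; nothing more can be done
None
```

I swung the long peg upright and set the flask and cup upside down over their pegs, both resting flat on the tray; the teaspoon and lemon were left alone and the job is handed in. The flask slipped about 1 cm onto the worktop once, before I regripped it.

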